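Index the vial wheel three clicks on

ROBOT

A 7-joint arm with a two-finger parallel gripper is mounted at the origin on a cart in front of the work surface, level with it; the furniture and walls round the work are solid. World frame = base frame: x ahead of the robot, y to its left, z up, the work surface at z = 0. Lengths are in mm, angles in degrees, forces in N, time in s.
With the tool pointing down it reaches from about 425 to 875 mm from the base axis. Payload 4.7 kg.
Tool frame: the origin (TCP) lies midway between the tips of the shut fingers; the grasp point (between the pads) lies 19 mm behind it (bot.pinch_z is the distance from the TCP to the grasp point, in mm); z points along the fingers, y is the line along which they close (so a half turn about z gives the same grasp; the last joint's range is limited). The gripper opens to 87 mm and grips with 3 to 60 N. Pads are 19 mm wide; open, the fingers measure 117 mm over their backs; the gripper's body (75 mm by 190 mm) begins 51 mm behind the grasp point.
Start: joints at [-72.072, 18.392, -4.016, 83.108, 1.295, 78.541, -3.26], TCP at [191.37, 621.211, 222.587] pointing down, gripper open.
Joint ranges: [-163.93, 163.93], [-17.29, 119.83], [-79.2, 71.16], [3.27, 140.29], [-89.18, 269.18], [5.43, 117.66], [-154.24, 154.24]. Speed limits (degrees/s): [147.25, 147.25, 180, 180, 180, 180, 180].

INTERFACE

Orientations are given as [roll, pitch, yaw] about the fixed x, y, z axes, in that order (R = Rz(yaw) Ry(pitch) Rx(roll)).
In Python, from workcell import bot gives the robot as it stands.
- The arm moves only by the tool send_rows, never from a script. Its argument "motion" is a list of rows, each an object with "gripper": the opening, from 0 (shut) to 1 (fully open); "linear": the shift along the world's x, y, z in mm, a list of three; "spin": the turn about the world's z in rad. A call has 1 to 12 rows; each row is the pose to reach, as a shift and turn from the pose commanded when the call began; what a row does not reach only later rows make up. A row lasts 1/10 s, in which the tool goes at most 50 mm and 8.59 degrees, less where a joint would pass 70% of its speed; a pose out of reach is approached as far as the arm can. A call with a gripper value outside its range is refused whole. The fingers move at their own pace and stop on an object; "force" is the grip in N (left out, the last holds). Time passes only in rows, so rows that repeat a pose let the fingers close. It gives the time, the measured TCP pose, the force, the opening and the grip force at its end, in the units of the state.
- bot.read_state(): the state, without advancing time (a new reading comes with each control period).
- bot.read_camera(name): name is "scene" or "top"; returns the picture (384x512x3 uint8, red, green, blue); there is no depth.
- bot.camera_info(name): a dict with "fovy" (degrees; the focal length in pixels is half the picture's height over the tangent of half this angle, whatever the lens; pixels are square), "cx", "cy" (the principal point, pixels), "world_from_camera" (4x4, takes a point from camera to world coordinates). Camera axes: x right, y down, z forward; pixel columns grow to the right and rows downward; lengths in mm; the calibration is good to about 2 mm. A picture is of the moment at which its call begins. camera_info takes no time and is no camera call.
- bot.sign_off(): hands the job in; it is judged then, once.
The state is a dict: "time": time; "q": joint angles; "joint_velocities": joint speeds; "joint_torque": joint torques, N m; "position": TCP position; "tool_rot": TCP orientation; "ft_force": force on the tool from outside, world axes, zero at the start; "torque": the same for the moment, N m; "gripper_width": opening from 0.0 (shut) to 1.0 (fully open); "finger_force": force on a finger pad.
Only numpy, scipy, OpenCV 4.12 (cv2) and the standard library are available. Lean on these libraries where they do the work, as an engineer would, in place of code of your own. Each camera call takes 0.05 s, during which the arm holds its last target. There are 200 camera calls.

TASK

The vial wheel of the reading station is locked for loading. Lift the handle of its lock bolt up out of the notch and draw the bolt fully out, away from the wheel. Then turn the wheel by its lever exactly three clicks clockwise, seen from above, to bring the vial three places on to the reader, and leave it resting in that click with the bolt out and the things around it where they were.

Things in the scene. Friction and masses are not known exactly. Their poses are not given: they have to be found in the camera images.
- vial_station: white reading station fixed to the worktop. Origin on the worktop under the wheel's upright axis, z up. Round foot: radius 62 mm, 14 mm high. +y points from the wheel along the lock bolt, outward; -y to the reader head; -x, where the handle leans, roughly to the robot. A 44 mm wide, 14 mm high ear of the foot carries the bolt, to y 138 mm.
- wheel_center (a point): centre of the top face (z 36 mm) of the aluminium wheel, radius 54 mm, on its axis; axes as the station's. Twelve vial places 30 degrees apart, 36 mm out; eight hold vials with white caps (tops at z 54 mm). Under the top plate the rim has twelve gaps; the bolt's nose stands in one. A black hub and lever stand on the wheel.
- lever_end (a point): on the midline of the wheel's black lever, 46 mm from the axis, mid-height (z 70 mm); turns with the wheel. The lever is one straight arm, 12 mm thick, z 60 to 80 mm, reaching 50 mm from the axis on this side and 16 mm on the other, with free flanks. At the start it points 150 degrees anticlockwise (from above) from the station's +x.
- vial_wheel (a joint): angle of wheel and lever, rad; 0 at the start, grows clockwise seen from above. Click stop every 0.5236 rad (30 deg). It takes about 0.3 N m to leave a stop (8 N at 38 mm out), less and less up to halfway; then it snaps on by itself into the next stop, up to 15 deg ahead of what pushes it, and stays. Bolt in: it gives about 3 deg.
- reader_window (a point): dark window of the reader head, facing the wheel; at x 0, y -58, z 41 mm in the station's frame. The head is a white block 48 mm wide, top at z 58 mm, from 58 to 95 mm from the wheel's axis on the station's -y side.
- lock_bolt (a joint): travel of the bolt outward along the station's +y, m; 0 locked, 0.026 fully out, at its stop. The nose is clear of the wheel from about 0.009. Friction 1 N, stays where left. With the handle in the notch it moves only about 2 mm. The bolt is a 10 mm steel rod, axis at z 26 mm over x = 0, in two saddles (tops at z 37 mm) 66 and 128 mm from the wheel's axis.
- bolt_handle (a joint): angle of the bolt's handle about the rod's axis, rad; at 0 it leans to the station's -x side, 20 deg above level, lying in the notch; grows as it is lifted up over the rod; stop at 1.65. It clears the keeper plate from about 0.65. It stays where it is left (friction 0.02 N m).
- handle_ball (a point): centre of the black ball, 15 mm across, at the end of the handle (8 mm bar), 40 mm from the rod's axis; with the handle at 0: 38 mm to the -x side of the rod, 88 mm from the wheel's axis along +y, 40 mm above the worktop, with only worktop below it.
- keeper_notch (a point): top middle of the notch (11 mm wide, 12 mm deep, open at the top) in the upright steel keeper plate in which the handle lies. In the station's frame the notch is centred at y 88 mm; the plate spans x -18 to -14, y 75 to 102 mm, top at z 38 mm.
- timer: bystander: round white timer with a red dial, 58 mm across, 36 mm high; origin at the centre of its underside
- pipette: bystander: white pipette lying on its side, 230 mm long, up to 47 mm high; origin on the worktop under its middle
- keypad: bystander: black keypad, 105 x 62 x 18 mm; origin at the centre of its underside
- tip_box: bystander: grey box of pipette tips with a clear lid, 82 x 118 x 58 mm; origin at the centre of its underside

How it is judged (in metres and radians):
On the way, in this order (a step that is already met when the one before it is completed fails the run):
1. the bolt is drawn out of the wheel, which still stands in its first click (value of joint lock_bolt above 0.018 m and value of joint vial_wheel below 0.2 rad), for 0.1 s.
2. the wheel has turned clockwise past its first click (value of joint vial_wheel above 0.4 rad).
At the end, for the whole second after the job is handed in: The wheel rests in the third click clockwise from where it began (1.571 rad within 0.1 rad, at rest) and the bolt is out by more than 18 of its 26 mm (value of joint vial_wheel between 1.47 and 1.67 rad and velocity of joint vial_wheel between -0.1 and 0.1 rad/s and value of joint lock_bolt above 0.018 m); the robot touches nothing.
It fails at once if a bystander (timer, pipette, keypad, tip box) is moved by more than 30 mm (distance of any of timer, pipette, keypad, tip_box from where it was at the start of the episode above 0.03 m).
It also fails if it takes over 61 s, if anything falls off the work surface, if the arm or the gripper's body presses on something with over 40 N, if the wrist force passes 120 N, or if a joint passes its speed limit or range.

## Working session

There is one attempt and no reset: what is moved stays moved. The work goes in short steps, Python scripts to look and compute and a tool call to move; the robot and the scene stay as the last step left them, time stands still between calls to the robot, and variables do not carry over. Pictures are saved under pics/ and viewed, at most 10 in all, crops included, and the job is handed in when it is done.

Besides the shell and the picture viewer there is one more tool, called in YAML: its name, and indented under it one key for each argument. send_rows: Moves the arm, as the interface text tells. Its arguments: {"type":"object","properties":{"motion":{"type":"array"},"force":{"type":"number"}},"required":["motion"]}

```bash
mkdir -p pics
python3 - <<'E'
from workcell import bot
import cv2,numpy as np
s=bot.read_state();print({k:np.round(v,3) for k,v in s.items()},bot.pinch_z)
for n in("scene","top"):
    cv2.imwrite(f"pics/{n}0.png",cv2.resize(bot.read_camera(n)[:,:,::-1],(768,576),interpolation=cv2.INTER_CUBIC))
    i=bot.camera_info(n);print(n,i["fovy"],i["cx"],i["cy"],np.round(i["world_from_camera"],3).tolist())
E
```

```text
{'time': np.float64(0.0), 'q': array([-72.07 ,  18.441,  -4.014,  83.179,   1.295,  78.54 ,  -3.261]), 'joint_velocities': array([ 0.082,  0.037, -0.088,  0.01 ,  0.004, -0.084,  0.077]), 'joint_torque': array([-0.0000e+00, -4.9129e+01, -4.0400e-01, -3.1253e+01, -6.4000e-02,
        4.4000e-02,  0.0000e+00]), 'position': array([191.255, 620.618, 221.409]), 'tool_rot': array([-1.79886e+02,  6.00000e-03,  1.62878e+02]), 'ft_force': array([-0.601, -0.106,  0.118]), 'torque': array([ 0.02 , -0.02 ,  0.026]), 'finger_force': np.float64(0.0), 'gripper_width': np.float64(1.0)} 18.700000000000003
scene 53.492814991918834 259.6853884531374 197.68586319593595 [[-0.975, -0.126, 0.182, 304.829], [-0.221, 0.59, -0.777, 657.699], [-0.01, -0.798, -0.603, 621.095], [0.0, 0.0, 0.0, 1.0]]
top 48.42051314276026 260.3149100189884 182.8418500945086 [[0.02, -0.993, 0.114, 372.21], [-1.0, -0.02, -0.004, -26.252], [0.006, -0.114, -0.993, 920.427], [0.0, 0.0, 0.0, 1.0]]
```

View pics/scene0.png

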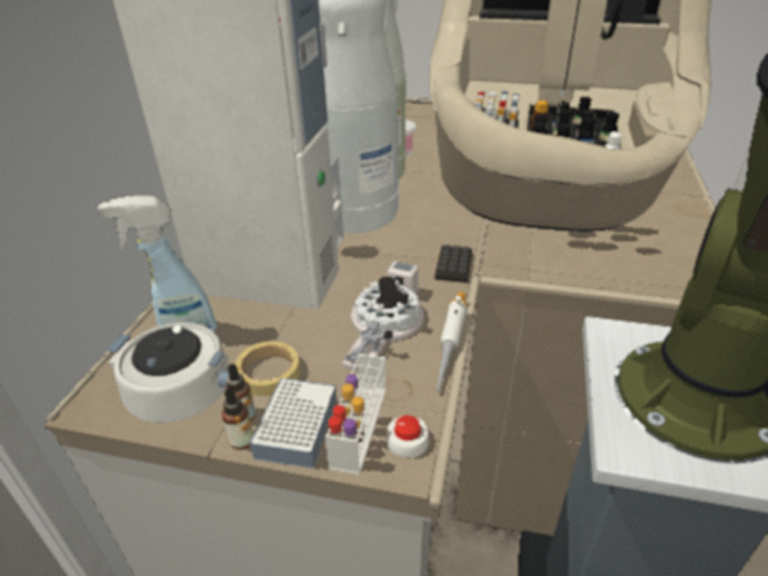

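View pics/top0.png

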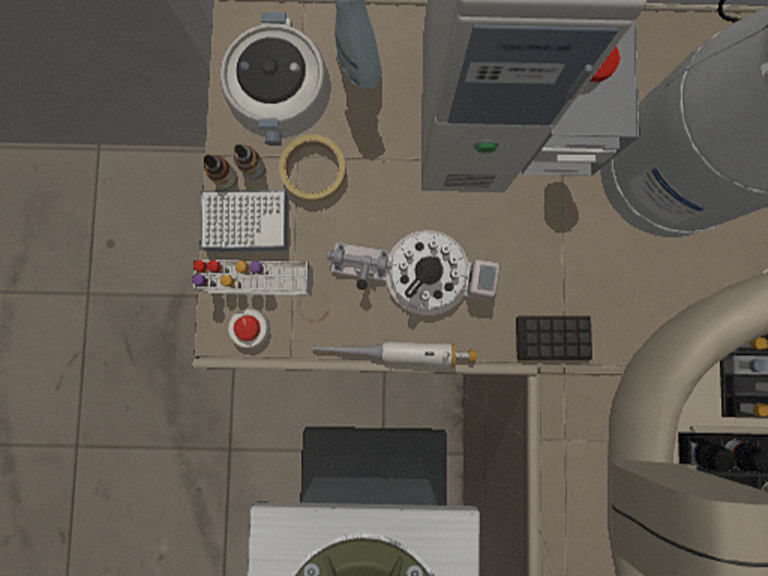

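The top view shows the wheel at about (428,272) in the enlarged picture, the ball at (362,285), the reader at (484,278) and the lever pointing down-left to (410,293). I'll cut out a closer crop and cast rays.

```bash
cat > h.py <<'E'
from workcell import bot
import cv2,numpy as np
def ray(n,u,v,z):
    i=bot.camera_info(n);f=192/np.tan(np.radians(i["fovy"]/2));T=np.array(i["world_from_camera"])
    d=T[:3,:3]@[(u-i["cx"])/f,(v-i["cy"])/f,1];o=T[:3,3]
    return o+d*(z-o[2])/d[2]
def proj(n,p):
    i=bot.camera_info(n);f=192/np.tan(np.radians(i["fovy"]/2));T=np.linalg.inv(i["world_from_camera"])
    c=T[:3,:3]@p+T[:3,3];return np.array([i["cx"]+f*c[0]/c[2],i["cy"]+f*c[1]/c[2]])
def crop(n,u0,v0,w,h,k,name):
    im=bot.read_camera(n)[v0:v0+h,u0:u0+w,::-1]
    cv2.imwrite(name,cv2.resize(im,None,fx=k,fy=k,interpolation=cv2.INTER_CUBIC))
E
python3 - <<'E'
from h import *
im=bot.read_camera("top");u0,v0=215,145
c=im[v0:v0+75,u0:u0+120]
cv2.imwrite("pics/c1.png",cv2.resize(c[:,:,::-1],None,fx=6,fy=6,interpolation=cv2.INTER_CUBIC))
m=(c.max(2)<70).astype(np.uint8)
n,l,st,ce=cv2.connectedComponentsWithStats(m)
for k in range(1,n):
    if st[k,4]>6: print(st[k],ce[k]+[u0,v0],np.round(ray("top",*(ce[k]+[u0,v0]),40),1))
E
```

```text
[62 17  5  5 21] [279. 164.] [513.9 -67.6  40. ]
[ 55  26  25  27 317] [283.77917981 181.92429022] [476.4 -78.   40. ]
[ 8 32  4  3  8] [224.5   178.125] [481.9  45.2  40. ]
[37 35  3  5  8] [253.125 181.875] [475.2 -14.4  40. ]
[98 35  2  8 10] [313.4 183.3] [ 474.8 -139.6   40. ]
[52 38  5  6 24] [269.125      185.66666667] [468.  -47.8  40. ]
[23 41  7  7 42] [240.85714286 189.19047619] [459.5  10.7  40. ]
[82 44  5  5 23] [299.         190.82608696] [ 458.5 -109.8   40. ]
[74 49  6  5 26] [291.5 196. ] [447.4 -94.4  40. ]
```

View pics/c1.png

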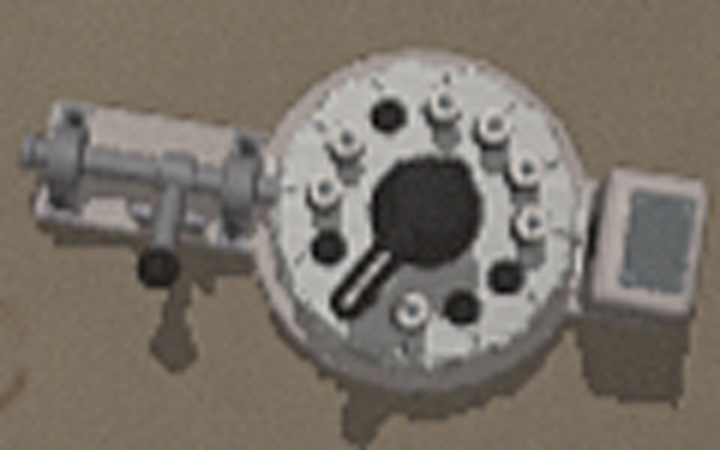

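The crop shows four dark empty places, at (388,115), (328,248), (505,278) and (463,307), with the ball at (158,267) and the lever end at (348,303). The rod runs from (25,150) to (270,185). I'll fit the station frame from these.

Run:
```python
from h import *
from scipy.optimize import least_squares as ls
h=np.array([ray("top",*p,36)[:2] for p in[(279,164),(269.1,185.7),(299,190.8),(291.5,196)]])
b=ray("top",240.86,189.19,40)[:2]
g=lambda p:[215+(p[0]+.5)/6-.5,145+(p[1]+.5)/6-.5]
r1=ray("top",*g((32,151)),29)[:2]; r2=ray("top",*g((265,185)),29)[:2]
lv=ray("top",*g((343,310)),80)[:2]; hub=ray("top",*g((427,213)),80)[:2]
c=ls(lambda x:np.linalg.norm(h-x,axis=1)-36,h.mean(0)).x
print("c",c,np.linalg.norm(h-c,axis=1),"hub",hub)
d=b-c;print("ball",b,np.linalg.norm(d),"yaw ball",np.degrees(np.arctan2(d[1],d[0]))-np.degrees(np.arctan2(88,-38)))
d=r1-r2;print("rod yaw",np.degrees(np.arctan2(d[1],d[0]))-90, "c->r1",np.degrees(np.arctan2(*(r1-c)[::-1]))-90)
a=np.degrees(np.arctan2(*(h-c)[:,::-1].T));print("holes",a,"lever",np.degrees(np.arctan2(*(lv-c)[::-1])),np.linalg.norm(lv-c))
```

```text
c [481.16547578 -81.57960265] [36.10270963 36.12594085 36.25023843 35.88910874] hub [475.44472683 -79.55496523]
ball [459.4625264   10.66091086] 94.75932853464646 yaw ball -10.115457445592156
rod yaw -7.201830956174433 c->r1 -8.114108906049069
holes [  22.50935787  110.76959486 -127.80996668 -158.51032065] lever 142.72225338094256 48.302571429841244
```

send_rows:
  motion:
    - {"gripper": 0.4, "linear": [30, -40, 0], "spin": 0.05}
    - {"gripper": 0.4, "linear": [60, -80, 0], "spin": 0.1}
    - {"gripper": 0.4, "linear": [90, -120, 0], "spin": 0.155}
    - {"gripper": 0.4, "linear": [120, -160, 0], "spin": 0.155}
    - {"gripper": 0.4, "linear": [150, -200, 0], "spin": 0.155}
    - {"gripper": 0.4, "linear": [180, -240, 0], "spin": 0.155}
    - {"gripper": 0.4, "linear": [210, -280, 0], "spin": 0.155}
    - {"gripper": 0.4, "linear": [239, -321, 0], "spin": 0.155}
    - {"gripper": 0.4, "linear": [245, -365, 0], "spin": 0.155}
    - {"gripper": 0.4, "linear": [250, -410, -10], "spin": 0.155}
    - {"gripper": 0.4, "linear": [255, -455, -20], "spin": 0.155}
    - {"gripper": 0.4, "linear": [258, -495, -30], "spin": 0.155}

```text
time: 1.35
position: [449.4, 123.6, 192.2]
tool_rot: [180.0, 0.0, 171.7]
ft_force: [0.6, -0.1, -0.9]
gripper_width: 0.401
finger_force: 0.0
```

send_rows:
  motion:
    - {"gripper": 0.4, "linear": [3, -38, -20], "spin": 0}
    - {"gripper": 0.4, "linear": [6, -75, -40], "spin": 0}
    - {"gripper": 0.4, "linear": [8, -105, -60], "spin": 0}
    - {"gripper": 0.4, "linear": [9, -115, -90], "spin": 0}
    - {"gripper": 0.4, "linear": [9, -115, -110], "spin": 0}
    - {"gripper": 0.4, "linear": [9, -115, -110], "spin": 0}
    - {"gripper": 0.4, "linear": [9, -115, -110], "spin": 0}

```text
time: 2.05
position: [458.3, 11.4, 82.8]
tool_rot: [-180.0, -0.0, 171.8]
ft_force: [0.0, -0.7, 1.3]
gripper_width: 0.401
finger_force: 0.0
```

Run:
```python
from h import *
s=bot.read_state();print(s['time'],s['position'],s['tool_rot'],s['ft_force'],s['gripper_width'])
crop("scene",210,160,90,70,8,"pics/s2.png")
```

```text
2.05 [458.31536928  11.38513737  82.8153666 ] [-1.79988095e+02 -2.09737012e-02  1.71781239e+02] [ 0.04528349 -0.70245754  1.283679  ] 0.40124492101737547
```

View pics/s2.png

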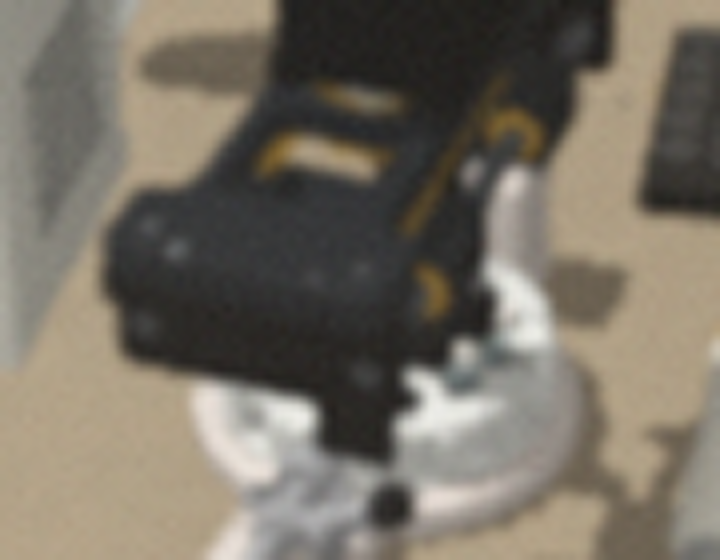

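The gripper hangs above the ball, which shows at crop (388,503), or picture (258.0,222.4). I'll check its position with a second ray.

Run:
```python
from h import *
print(ray("scene",258.1,222.4,40))
```

```text
[462.47011106   2.83241698  40.        ]
```

send_rows:
  motion:
    - {"gripper": 0.4, "linear": [0, -1, -20], "spin": 0}
    - {"gripper": 0.4, "linear": [0, -1, -40], "spin": 0}
    - {"gripper": 0.4, "linear": [0, -1, -56], "spin": 0}
    - {"gripper": 0.4, "linear": [0, -1, -56], "spin": 0}
    - {"gripper": 0.1, "linear": [0, -1, -56], "spin": 0}
    - {"gripper": 0.1, "linear": [0, -1, -56], "spin": 0}
    - {"gripper": 0.1, "linear": [0, -1, -56], "spin": 0}
    - {"gripper": 0.1, "linear": [0, -1, -56], "spin": 0}
  force: 15

```text
time: 2.9
position: [459.1, 10.4, 27.4]
tool_rot: [180.0, 0.1, 171.8]
ft_force: [0.3, 0.3, 0.9]
gripper_width: 0.154
finger_force: 15.0
```

Run:
```python
from h import *
crop("scene",220,185,75,60,9,"pics/s3.png")
```

```text
(no output)
```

View pics/s3.png

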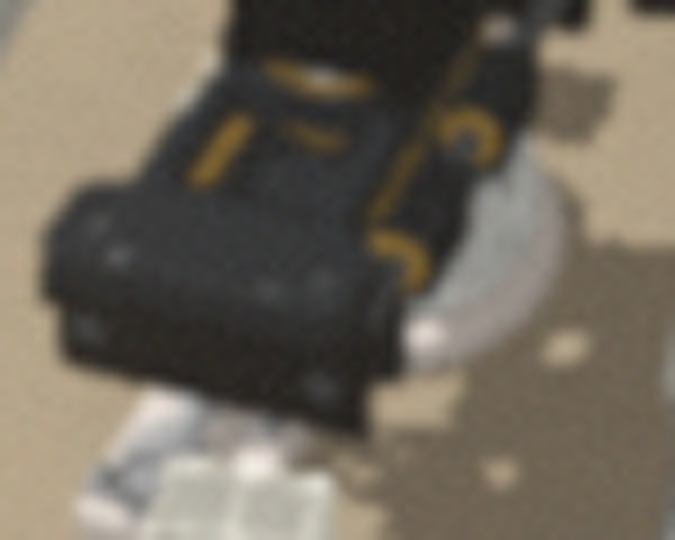

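The fingers hide the ball in this view, so I'll lift along the arc and watch the forces.

send_rows:
  motion:
    - {"gripper": 0.1, "linear": [1.4, -0.2, 3.2], "spin": 0}
    - {"gripper": 0.1, "linear": [3, -0.4, 6.3], "spin": 0}
    - {"gripper": 0.1, "linear": [5, -0.7, 9.2], "spin": 0}
    - {"gripper": 0.1, "linear": [7, -1, 12], "spin": 0}
    - {"gripper": 0.1, "linear": [9.4, -1.4, 14.5], "spin": 0}
    - {"gripper": 0.1, "linear": [12, -1.7, 17], "spin": 0}
    - {"gripper": 0.1, "linear": [14.7, -2.1, 19], "spin": 0}
    - {"gripper": 0.1, "linear": [17.5, -2.5, 21], "spin": 0}
    - {"gripper": 0.1, "linear": [20.6, -3, 22.6], "spin": 0}
    - {"gripper": 0.1, "linear": [23.7, -3.4, 24], "spin": 0}
    - {"gripper": 0.1, "linear": [23.7, -3.4, 24], "spin": 0}

```text
time: 4.05
position: [482.5, 6.7, 50.8]
tool_rot: [180.0, 0.0, 171.8]
ft_force: [0.0, 2.0, -1.3]
gripper_width: 0.152
finger_force: 15.0
```

Run:
```python
from h import *
crop("scene",220,185,75,60,9,"pics/s4.png")
```

```text
(no output)
```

View pics/s4.png

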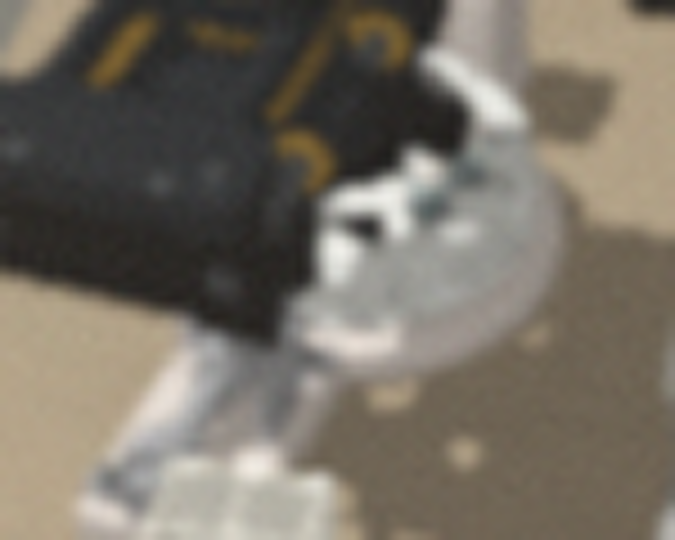

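The ball no longer lies beside the rod and the grip still holds, so the handle is up. Next I draw the bolt.

send_rows:
  motion:
    - {"gripper": 0.1, "linear": [0.4, 3, 0], "spin": 0}
    - {"gripper": 0.1, "linear": [0.9, 6, 0], "spin": 0}
    - {"gripper": 0.1, "linear": [1.3, 9, 0], "spin": 0}
    - {"gripper": 0.1, "linear": [1.7, 12, 0], "spin": 0}
    - {"gripper": 0.1, "linear": [2.2, 15, 0], "spin": 0}
    - {"gripper": 0.1, "linear": [2.6, 18, 0], "spin": 0}
    - {"gripper": 0.1, "linear": [3, 21, 0], "spin": 0}
    - {"gripper": 0.1, "linear": [3.5, 24, 0], "spin": 0}
    - {"gripper": 0.1, "linear": [3.7, 26, 0], "spin": 0}
    - {"gripper": 0.1, "linear": [3.7, 26, 0], "spin": 0}

```text
time: 5.1
position: [485.7, 32.6, 50.6]
tool_rot: [-180.0, -0.0, 171.8]
ft_force: [-0.7, -2.3, 1.2]
gripper_width: 0.157
finger_force: 15.0
```

send_rows:
  motion:
    - {"gripper": 0.4, "linear": [0, 0, 0], "spin": 0}
    - {"gripper": 0.4, "linear": [0, 0, 0], "spin": 0}
    - {"gripper": 0.4, "linear": [0, 0, 0], "spin": 0}
    - {"gripper": 0.4, "linear": [0, 0, 35], "spin": 0}
    - {"gripper": 0.4, "linear": [0, 0, 70], "spin": 0}
    - {"gripper": 0.4, "linear": [0, 40, 90], "spin": 0}
    - {"gripper": 0.4, "linear": [0, 80, 100], "spin": 0}
    - {"gripper": 0.4, "linear": [0, 120, 100], "spin": 0}
    - {"gripper": 0.4, "linear": [0, 160, 100], "spin": 0}
    - {"gripper": 0.4, "linear": [0, 160, 100], "spin": 0}

```text
time: 6.1
position: [484.6, 200.2, 150.7]
tool_rot: [179.8, -0.0, 172.3]
ft_force: [-0.9, 0.4, -0.3]
gripper_width: 0.402
finger_force: 0.0
```

Run:
```python
from h import *
crop("top",215,145,120,75,6,"pics/t5.png")
```

```text
(no output)
```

View pics/t5.png

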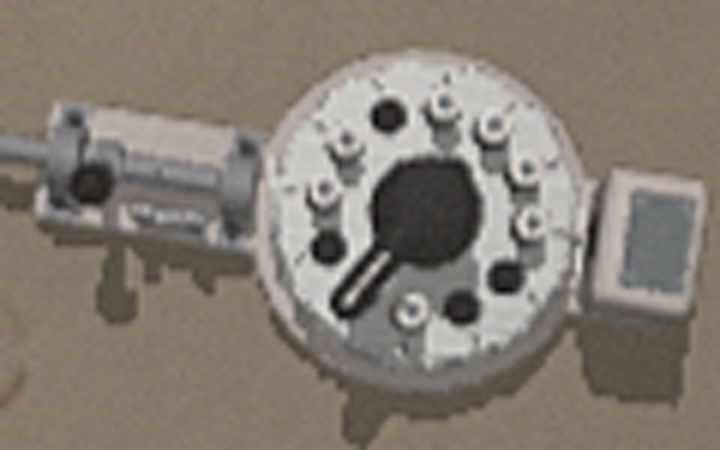

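The bolt is fully out: the ball is now at (92,182) and the rod sticks out to the left. The wheel is unchanged, so I go to the lever.

send_rows:
  motion:
    - {"gripper": 0.4, "linear": [-5, -35, 0], "spin": -0.1}
    - {"gripper": 0.4, "linear": [-10, -75, 0], "spin": -0.2}
    - {"gripper": 0.4, "linear": [-15, -115, 0], "spin": -0.3}
    - {"gripper": 0.4, "linear": [-22, -155, 0], "spin": -0.4}
    - {"gripper": 0.4, "linear": [-28, -195, 0], "spin": -0.524}
    - {"gripper": 0.4, "linear": [-35, -230, 0], "spin": -0.524}
    - {"gripper": 0.4, "linear": [-35, -250, -10], "spin": -0.524}
    - {"gripper": 0.4, "linear": [-35, -250, -30], "spin": -0.524}
    - {"gripper": 0.4, "linear": [-35, -250, -50], "spin": -0.524}
    - {"gripper": 0.4, "linear": [-35, -250, -50], "spin": -0.524}
    - {"gripper": 0.4, "linear": [-35, -250, -50], "spin": -0.524}

```text
time: 7.25
position: [450.5, -58.0, 100.8]
tool_rot: [-180.0, -0.0, 141.7]
ft_force: [-0.5, 0.4, -0.2]
gripper_width: 0.398
finger_force: 0.0
```

Run:
```python
from h import *
crop("scene",205,155,100,75,8,"pics/s6.png")
```

```text
(no output)
```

View pics/s6.png

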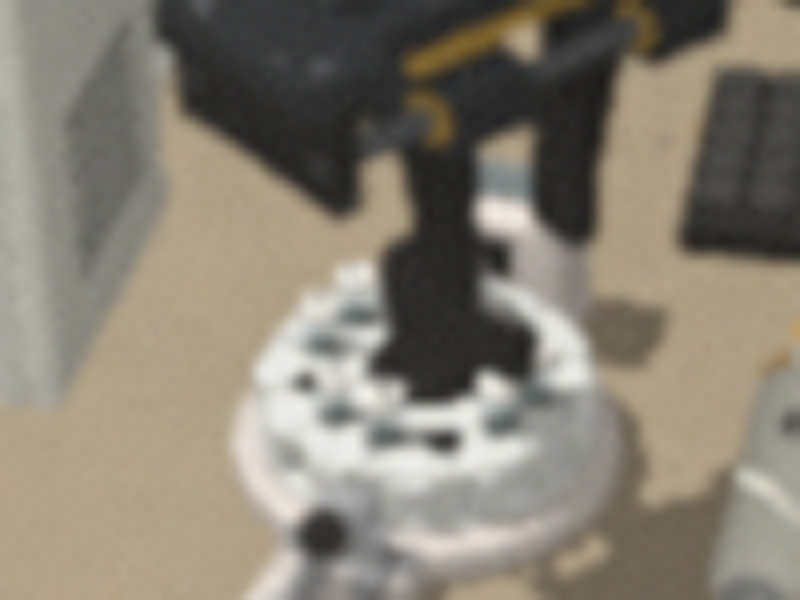

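The fingers hang on either side of the lever, with tips at about (440,240) and (565,240). I descend and close softly.

send_rows:
  motion:
    - {"gripper": 0.4, "linear": [0, 0, -12], "spin": 0}
    - {"gripper": 0.4, "linear": [0, 0, -24], "spin": 0}
    - {"gripper": 0.4, "linear": [0, 0, -34], "spin": 0}
    - {"gripper": 0.4, "linear": [0, 0, -40], "spin": 0}
    - {"gripper": 0.4, "linear": [0, 0, -40], "spin": 0}
    - {"gripper": 0.1, "linear": [0, 0, -40], "spin": 0}
    - {"gripper": 0.1, "linear": [0, 0, -40], "spin": 0}
    - {"gripper": 0.1, "linear": [0, 0, -40], "spin": 0}
    - {"gripper": 0.1, "linear": [0, 0, -40], "spin": 0}
  force: 15

```text
time: 8.2
position: [450.5, -57.9, 60.9]
tool_rot: [-179.9, 0.0, 141.7]
ft_force: [-1.9, -3.4, 3.6]
gripper_width: 0.143
finger_force: 2.2
```

send_rows:
  motion:
    - {"gripper": 0.1, "linear": [2.2, 2.6, 0], "spin": -0.087}
    - {"gripper": 0.1, "linear": [4.6, 5, 0], "spin": -0.175}
    - {"gripper": 0.1, "linear": [7.3, 7.1, 0], "spin": -0.262}
    - {"gripper": 0.1, "linear": [10.1, 9, 0], "spin": -0.349}
    - {"gripper": 0.1, "linear": [13.1, 10.7, 0], "spin": -0.436}
    - {"gripper": 0.1, "linear": [16.2, 12.1, 0], "spin": -0.524}
    - {"gripper": 0.1, "linear": [19.4, 13.2, 0], "spin": -0.611}
    - {"gripper": 0.1, "linear": [22.7, 14, 0], "spin": -0.698}
    - {"gripper": 0.1, "linear": [26, 14.6, 0], "spin": -0.785}
    - {"gripper": 0.1, "linear": [26, 14.6, 0], "spin": -0.785}

```text
time: 9.2
position: [476.4, -43.6, 60.8]
tool_rot: [-179.9, 0.0, 96.7]
ft_force: [-2.7, -2.6, 4.9]
gripper_width: 0.138
finger_force: 15.0
```

send_rows:
  motion:
    - {"gripper": 0.1, "linear": [3.4, 0.2, 0], "spin": -0.087}
    - {"gripper": 0.1, "linear": [6.8, 0.2, 0], "spin": -0.175}
    - {"gripper": 0.1, "linear": [10.2, -0.1, 0], "spin": -0.262}
    - {"gripper": 0.1, "linear": [13.5, -0.8, 0], "spin": -0.349}
    - {"gripper": 0.1, "linear": [16.8, -1.7, 0], "spin": -0.436}
    - {"gripper": 0.1, "linear": [20, -2.9, 0], "spin": -0.524}
    - {"gripper": 0.1, "linear": [23, -4.4, 0], "spin": -0.611}
    - {"gripper": 0.1, "linear": [26, -6.1, 0], "spin": -0.698}
    - {"gripper": 0.1, "linear": [28.7, -8.1, 0], "spin": -0.785}
    - {"gripper": 0.1, "linear": [28.7, -8.1, 0], "spin": -0.785}
    - {"gripper": 0.1, "linear": [28.7, -8.1, 0], "spin": -0.785}

```text
time: 10.3
position: [504.5, -51.7, 60.9]
tool_rot: [-179.9, 0.1, 51.8]
ft_force: [-3.6, -1.9, 5.8]
gripper_width: 0.137
finger_force: 15.0
```

send_rows:
  motion:
    - {"gripper": 0.35, "linear": [0, 0, 0], "spin": 0}
    - {"gripper": 0.35, "linear": [0, 0, 0], "spin": 0}
    - {"gripper": 0.35, "linear": [0, 0, 0], "spin": 0}
    - {"gripper": 0.35, "linear": [0, 0, 20], "spin": 0}
    - {"gripper": 0.35, "linear": [0, 0, 50], "spin": 0}
    - {"gripper": 0.35, "linear": [0, 20, 90], "spin": 0}
    - {"gripper": 0.35, "linear": [0, 60, 110], "spin": 0}
    - {"gripper": 0.35, "linear": [-10, 105, 120], "spin": 0.1}
    - {"gripper": 0.35, "linear": [-20, 150, 120], "spin": 0.2}
    - {"gripper": 0.35, "linear": [-20, 195, 120], "spin": 0.3}
    - {"gripper": 0.35, "linear": [-20, 235, 120], "spin": 0.4}
    - {"gripper": 0.35, "linear": [-20, 235, 120], "spin": 0.4}

```text
time: 11.5
position: [484.5, 192.7, 180.7]
tool_rot: [180.0, -0.2, 75.5]
ft_force: [0.9, 0.3, -0.5]
gripper_width: 0.355
finger_force: 0.0
```

Run:
```python
from h import *
crop("top",215,145,120,75,6,"pics/t7.png")
```

```text
(no output)
```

View pics/t7.png

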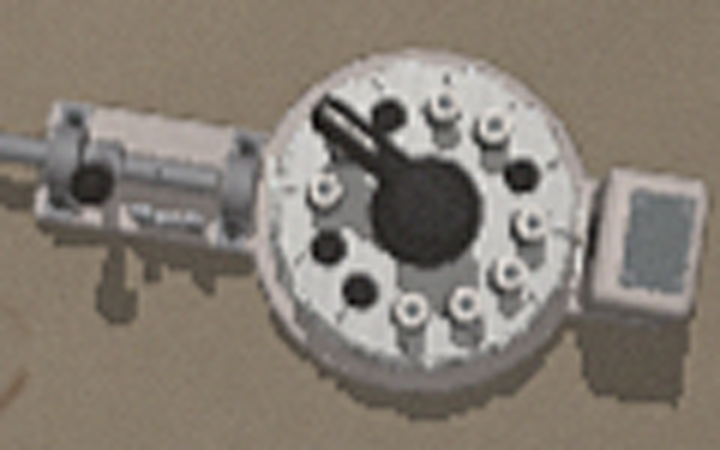

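The lever now points up-left to (322,108), a quarter turn clockwise. The empty places sit exactly on the old grid, so the wheel is resting in the third click, and the bolt is still out.

```bash
python3 -c "
from workcell import bot
print(bot.sign_off())"
```

```text
the job is handed in; nothing more can be done
None
```

The job is handed in: the bolt is drawn fully out and the wheel rests three clicks clockwise. The last top view shows both, the arm is clear, and the arm came near none of the bystanders; sign-off returned no verdict.

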